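Lift the crossbar off the book-sewing frame

TASK

The book under the pale bar with the brass ends is sewn. Lift that bar straight up out of its frame's two open forks, both ends together and level, then set it down gently, still in your grip until it is down, so that it lies lengthwise in the red-lined tray. Leave the dark bar in its own frame.

Things in the scene. Friction and masses are not known exactly. Their poses are not given: they have to be found in the camera images.
- pale_bar: The bar to lift: pale wood, section 18 wide, 24 high, a square brass cap 32 x 32, 14 long, at each end; 274 long over all, about 0.3 kg, loose. Origin at its very middle; x along the bar, z up. Lies in the forks with its origin 118 above the table, 4 mm of play each side, caps just outside the forks. Below its bare middle is only a book, top 46 above the table.
- pale_frame: Sewing frame holding the pale bar, fixed: wooden board 270 x 140 x 18, two posts 20 thick, 105 either side of the middle along x, each topped by a steel fork (open-topped U) 20 long, 42 wide; slot 26 wide, floor 106 and cheek tops 132 above the table. Origin on the table under its middle; x along the bar, z up. A like frame holds the dark bar.
- tray: Shallow open tray with a red floor and pale wooden rims, fixed to the table: 372 x 152 outside, 360 x 140 inside, floor 6 and rim 16 above the table. Origin on the table under its middle; x along its length, z up. The bar lying in it on its caps has its origin 22 above the table.
- dark_bar: The bar to leave alone: same size and shape as the pale bar and lying the same way in a frame of the same kind, but dark brown with black caps. Origin at its middle, x along the bar, z up.

How it is judged:
On the way, in this order (a step that is already met when the one before it is completed fails the run):
1. the pale bar is lifted straight up clear of both forks: its middle at least 50 mm above where it lay, level within 10 degrees, still within 30 mm sideways of where it lay (z of pale_bar in the frame of pale_frame above 0.168 m and horizontal distance between pale_bar and pale_frame below 0.03 m and angle between pale_bar's own x axis and vertical between 1.396 and 1.745 rad), for 0.1 s.
2. the pale bar, still gripped, is lowered into the tray: its middle less than 25 mm above its height at rest there, moving slower than 0.3 m/s (z of pale_bar in the frame of tray below 0.047 m and x of pale_bar in the frame of tray between -0.045 and 0.045 m and y of pale_bar in the frame of tray between -0.055 and 0.055 m and linear speed of pale_bar below 0.3 m/s and contact force between the fingers and pale_bar above 1 N), for 0.05 s.
At the end, for the whole second after the job is handed in: The pale bar lies flat and at rest on the tray's floor, inside the rims (middle within 43 mm of the tray's along its length and 54 mm across, not propped on a rim, either way round), within 20 degrees of the tray's length, and released; the dark bar is within 20 mm of where it lay (x of pale_bar in the frame of tray between -0.043 and 0.043 m and y of pale_bar in the frame of tray between -0.054 and 0.054 m and z of pale_bar in the frame of tray below 0.028 m and angle between pale_bar's own x axis and vertical between 1.5 and 1.64 rad and angle between the x axis of pale_bar and the x axis of tray, either way round below 0.35 rad and linear speed of pale_bar below 0.02 m/s and distance of dark_bar from where it was at the start of the episode below 0.02 m); the robot touches nothing.
It fails at once if the pale bar is tipped more than 20 degrees from level (angle between pale_bar's own x axis and vertical below 1.222 rad or angle between pale_bar's own x axis and vertical above 1.92 rad).
It fails at once if the dark bar is moved more than 20 mm (distance of dark_bar from where it was at the start of the episode above 0.02 m).
It also fails if it takes over 45 s, if anything falls off the work surface, if the arm or the gripper's body presses on something with over 40 N, if the wrist force passes 120 N, or if a joint passes its speed limit or range.

ROBOT

A 7-joint arm with a two-finger parallel gripper is mounted at the origin on the work surface. World frame = base frame: x ahead of the robot, y to its left, z up, the work surface at z = 0. Lengths are in m, angles in rad, forces in N, time in s.
With the tool pointing down it reaches from about 0.425 to 0.925 m from the base axis. Payload 6.8 kg.
Tool frame: the origin (TCP) lies midway between the tips of the shut fingers; the grasp point (between the pads) lies 19 mm behind it; z points along the fingers, x is the direction in which the jaws open and shut, and the axes are right-handed (so a half turn about z gives the same grasp; the last joint's range is limited). The gripper opens to 85 mm and grips with 20 to 120 N. Pads are 22 mm wide; open, the fingers measure 114 mm over their backs; the gripper's body (76 mm by 85 mm) begins 54 mm behind the grasp point. The pads swing forward as they close: fully open they stand 13 mm farther back than shut.
Start: joints at [1.194, 0.477, 0.022, 1.555, -0.011, 1.109, -0.083], TCP at [0.179, -0.651, 0.231] pointing down, gripper open.
Joint ranges: [-2.96, 2.96], [-0.34, 2.1], [-1.41, 1.46], [0.24, 2.44], [-1.37, 4.51], [0.17, 1.92], [-2.96, 2.96]. Speed limits (rad/s): [2.39, 2.39, 3.14, 3.14, 3.14, 3.14, 3.14].

INTERFACE

Orientations are given as a rotation vector (axis times angle).
In Python, from bench import r gives the robot as it stands. The module is installed in compiled form; this text tells all that it offers.
- The arm moves only by the shell command python3 -m pendant 'ROWS' [OPENING] [FORCE]. ROWS is text: rows parted by semicolons, each of 4 numbers parted by spaces: the shift along the tool's x, y, z in cm, then the turn about the tool's z in degrees. A call has 1 to 8 rows; each row shifts and turns the pose as measured when the row begins, along the tool's axes as they then stand; what a row does not reach is not made up. A row lasts 1/12 s, in which the tool goes at most 41.7 mm and 7.16 degrees, less where a joint would pass 70% of its speed; a pose out of reach is approached as far as the arm can. A call with a gripper value outside its range is refused whole. OPENING is the closure in counts, from 0 (fully open) to 255 (shut), set as the call begins (- or left out, the last holds). The fingers move at their own pace and stop on an object; FORCE is the grip in N (left out, the last holds). Time passes only in rows, so rows that do not move let the fingers close. It gives the time, the measured TCP pose, the force and the opening at its end, in the units of the state.
- r.get_obs(): the state, without advancing time (a new reading comes with each control period).
- r.grab_frame(name): name is "scene" or "top" or "wrist"; returns a dict with "color" (420x560x3 uint8, red, green, blue), "fx", "fy", "cx", "cy" (pixels), "R" (3x3) and "t" (3): a world point X has camera coordinates R X + t; the wrist camera has in their place "hand_eye" (4x4, takes a point from camera to tool coordinates, whose origin is the TCP and whose axes are the tool frame's). Camera axes: x right, y down, z forward; pixel columns grow to the right and rows downward; lengths in m; the calibration is good to about 2 mm. A picture is of the moment at which its call begins: read the wrist's pose just before it. There is no depth.
- r.hand_in(): hands the job in, once; it reports no verdict.
The state is a dict: "clock": time; "joints": joint angles; "qvel": joint speeds; "tau": joint torques, N m; "tcp_pos": TCP position; "orientation": TCP orientation; "contact_force": force on the tool from outside, world axes, zero at the start; "moment": the same for the moment, N m; "grip_width": finger opening in m.
Only numpy, scipy, OpenCV 4.12 (cv2) and the standard library are available. Lean on these libraries where they do the work, as an engineer would, in place of code of your own. Each camera call takes 0.05 s, during which the arm holds its last target.

## Working session

There is one attempt and no reset: what is moved stays moved. The work goes in short steps, Python scripts to look and compute and a shell command to move; the robot and the scene stay as the last step left them, time stands still between calls to the robot, and variables do not carry over. Pictures are saved under pics/ and viewed, and the job is handed in when it is done.

```bash
mkdir -p pics
python3 - <<'E'
from bench import r
import cv2,pickle
o=r.get_obs()
for k in ("clock","tcp_pos","orientation","contact_force","grip_width"): print(k,o[k])
d={}
for n in ("scene","top","wrist"):
    f=r.grab_frame(n); d[n]=f; cv2.imwrite(f"pics/{n}0.png",f["color"][:,:,::-1])
    print(n,{k:v for k,v in f.items() if k!="color"})
pickle.dump(d,open("f0.pkl","wb"))
E
```

```text
clock 0.0
tcp_pos [ 0.17907054 -0.650202    0.23033155]
orientation [-2.49832417e+00  1.90310493e+00  2.40872644e-03]
contact_force [ 0.53404994 -0.83807561  0.89448249]
grip_width 0.08552187730138232
scene {'fx': 520.2316746319347, 'fy': 520.2316746319347, 'cx': 287.5968291219977, 'cy': 211.44141936434974, 'R': array([[ 0.32294533,  0.94634771, -0.01150332],
       [ 0.59917091, -0.21384807, -0.77153304],
       [-0.73259848,  0.24227054, -0.63608525]]), 't': array([-0.16369498, -0.23969397,  1.61567101])}
top {'fx': 484.4293832878145, 'fy': 484.4293832878145, 'cx': 281.03656215334905, 'cy': 208.11748453568654, 'R': array([[-0.00303655, -0.99999331, -0.00203699],
       [-0.99555611,  0.00321479, -0.09411535],
       [ 0.09412127,  0.00174215, -0.99555922]]), 't': array([0.01647374, 0.54288673, 1.15792809])}
wrist {'fx': 312.5559899364648, 'fy': 312.5559899364648, 'cx': 275.68929393345473, 'cy': 207.74687635858155, 'hand_eye': array([[ 9.99999988e-01,  1.43140866e-04,  5.07851011e-05,
        -1.70577477e-04],
       [-1.51805807e-04,  9.52619594e-01,  3.04164242e-01,
        -7.71581535e-02],
       [-4.84054922e-06, -3.04164247e-01,  9.52619605e-01,
        -1.41889092e-01],
       [ 0.00000000e+00,  0.00000000e+00,  0.00000000e+00,
         1.00000000e+00]])}
```

View pics/scene0.png

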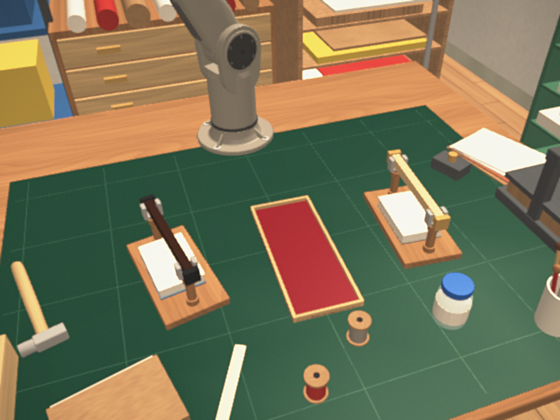

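View pics/top0.png

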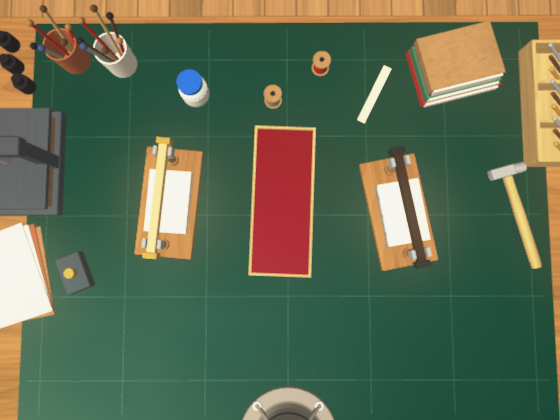

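View pics/wrist0.png

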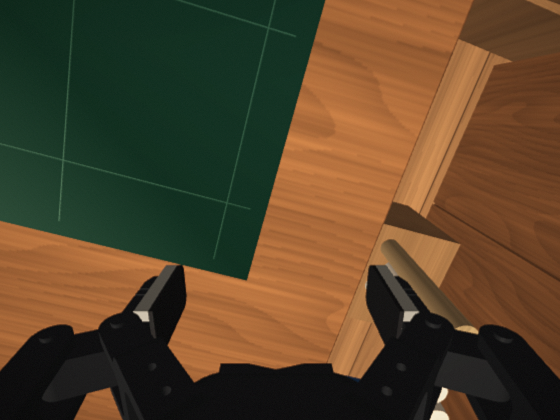

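The pale bar lies left of the tray in the top view, about (163,139) to (150,257). The tray runs from about (255,127) to (315,276), and the dark bar is on the right. I'll zoom in to measure them.

Run:
```python
import pickle,cv2,numpy as np
d=pickle.load(open("f0.pkl","rb"))
c=d["top"]["color"][:,:,::-1]
cv2.imwrite("pics/cropA.png",cv2.resize(c[125:270,115:225],None,fx=4,fy=4,interpolation=cv2.INTER_CUBIC))
hsv=cv2.cvtColor(d["top"]["color"],cv2.COLOR_RGB2HSV)
red=((hsv[...,0]<8)|(hsv[...,0]>172))&(hsv[...,1]>150)
red=red.astype(np.uint8)
red[:, :235]=0; red[:,335:]=0; red[:110]=0;red[300:]=0
print(cv2.minAreaRect(cv2.findNonZero(red)), red.sum())
for p in [(163,200),(160,150),(150,250),(160,141),(150,205),(150,215),(170,155),(155,220)]: print(p,hsv[p[1],p[0]])
```

```text
((281.8729553222656, 201.18527221679688), (56.07012939453125, 143.3975372314453), 1.9749338626861572) 7952
(163, 200) [ 24  30 241]
(160, 150) [ 25  92 246]
(150, 250) [ 26  81 247]
(160, 141) [ 22 161 231]
(150, 205) [ 27   9 247]
(150, 215) [ 27  28 247]
(170, 155) [ 22  28 171]
(155, 220) [ 26  84 247]
```

View pics/cropA.png

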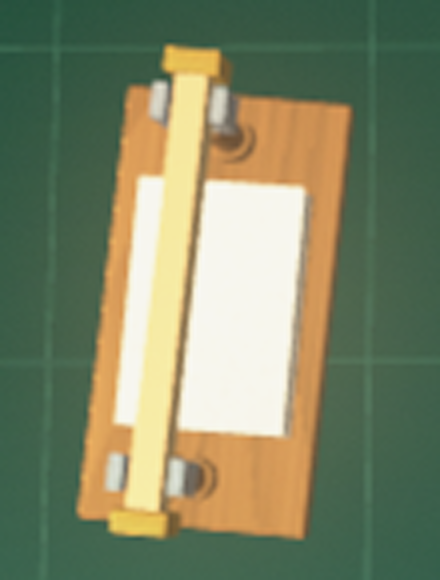

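```bash
cat > h.py <<'E'
import numpy as np
def back(f,u,v,z):
    R=np.array(f["R"]);t=np.array(f["t"])
    c=-R.T@t
    d=R.T@np.array([(u-f["cx"])/f["fx"],(v-f["cy"])/f["fy"],1.])
    return c+d*(z-c[2])/d[2]
def proj(f,X):
    p=np.array(f["R"])@np.array(X)+np.array(f["t"])
    return np.array([f["fx"]*p[0]/p[2]+f["cx"],f["fy"]*p[1]/p[2]+f["cy"]])
E
python3 - <<'E'
import pickle,cv2,numpy as np
from h import *
d=pickle.load(open("f0.pkl","rb")); f=d["top"]
a=back(f,115+191/4,125+75/4,.130);b=back(f,115+143/4,125+510/4,.130)
print(a,b,np.linalg.norm(a-b),(a+b)/2,np.degrees(np.arctan2(*(a-b)[1::-1])))
mid=(a+b)/2
hsv=cv2.cvtColor(f["color"],cv2.COLOR_RGB2HSV)
red=(((hsv[...,0]<8)|(hsv[...,0]>172))&(hsv[...,1]>150)).astype(np.uint8)
red[:, :235]=0; red[:,335:]=0; red[:110]=0;red[300:]=0
q=cv2.boxPoints(cv2.minAreaRect(cv2.findNonZero(red)))
w=np.array([back(f,*p,.006) for p in q]);print(w); print(w.mean(0),np.linalg.norm(w-np.roll(w,1,0),axis=1))
# board corners from crop
for c in [(128,85),(350,105),(303,538),(78,515)]: print(back(f,115+c[0]/4,125+c[1]/4,.018))
# overlay check in scene
s=d["scene"]; im=s["color"][:,:,::-1].copy()
x=(a-b)/np.linalg.norm(a-b)
for X in [mid, mid+x*.123,mid-x*.123]: cv2.circle(im,tuple(int(round(i)) for i in proj(s,X)),2,(0,0,255),-1)
for X in list(w)+[w.mean(0)]: cv2.circle(im,tuple(int(round(i)) for i in proj(s,X)),2,(255,0,0),-1)
cv2.imwrite("pics/ov.png",cv2.resize(im[130:340,230:480],None,fx=3,fy=2.8))
E
```

```text
[0.67980332 0.28102698 0.13      ] [0.4355265  0.30267008 0.13      ] 0.2452337385237036 [0.55766491 0.29184853 0.13      ] -5.063227535169306
[[ 0.38788987  0.08804198  0.006     ]
 [ 0.74662618  0.07654839  0.006     ]
 [ 0.74114965 -0.06478451  0.006     ]
 [ 0.38278178 -0.04939855  0.006     ]]
[0.56461187 0.01260183 0.006     ] [0.13753543 0.35892039 0.14143897 0.358698  ]
[0.69949884 0.34812809 0.018     ]
[0.68636983 0.20970705 0.018     ]
[0.41866722 0.23505938 0.018     ]
[0.43302706 0.37249428 0.018     ]
```

View pics/ov.png

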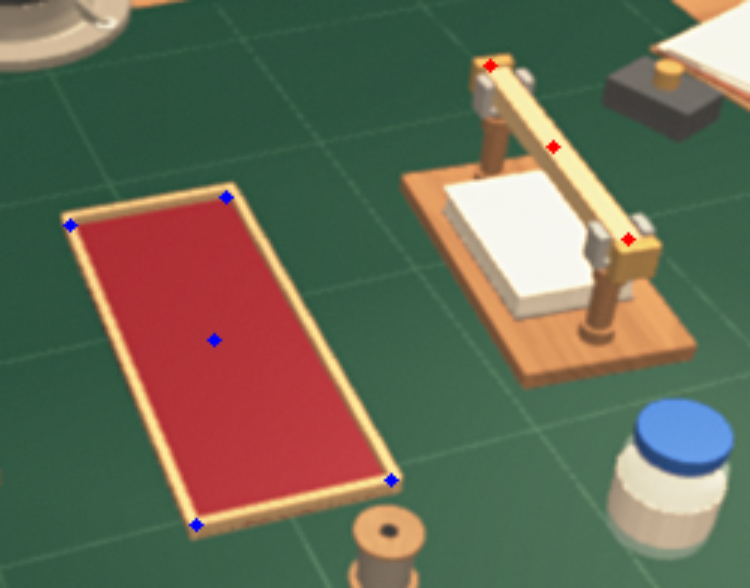

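Both sizes check: the bare bar measures 245 mm (246 given) and the red floor 359 x 140 (360 x 140). The projections land correctly in the scene view too.

- **Bar:** (0.558, 0.292), heading -5.1°
- **Tray:** (0.565, 0.013), heading -2.1°

The next helper computes shifts in tool axes.

```bash
cat > go.py <<'E'
import sys,numpy as np
from scipy.spatial.transform import Rotation as Ro
from bench import r
o=r.get_obs();M=Ro.from_rotvec(o["orientation"]).as_matrix()
p=np.array(o["tcp_pos"])
print("t",o["clock"],"tcp",p.round(4),"head",np.degrees(np.arctan2(M[1,0],M[0,0])).round(2),"zaxis",M[:,2].round(4),"w",round(o["grip_width"],4),"F",np.round(o["contact_force"],1),"q",np.round(o["joints"],2))
for a in sys.argv[1:]:
    g=np.array([float(v) for v in a.split(",")])
    print(a,"shift cm",(M.T@(g-p)*100).round(2)); p=g
E
python3 go.py 0.42,-0.52,0.26 0.60,-0.25,0.26 0.62,0.05,0.26 0.558,0.292,0.26
```

```text
t 0.15 tcp [ 0.1791 -0.6503  0.2306] head -74.6 zaxis [-5.0e-04  1.3e-03 -1.0e+00] w 0.0852 F [ 0.4 -1.1  0.4] q [ 1.19  0.48  0.02  1.56 -0.01  1.11 -0.08]
0.42,-0.52,0.26 shift cm [ -6.17 -26.69  -2.94]
0.60,-0.25,0.26 shift cm [-21.25 -24.52   0.03]
0.62,0.05,0.26 shift cm [-28.39  -9.9    0.04]
0.558,0.292,0.26 shift cm [-24.98  -0.45   0.04]
```

```bash
python3 -m pendant '-0.7 -3.3 -0.5 0; -0.7 -3.3 -0.5 0; -0.7 -3.3 -0.5 0; -0.7 -3.3 -0.5 0; -0.7 -3.3 -0.5 0; -0.7 -3.3 -0.5 0; -0.7 -3.3 0 0; -0.7 -3.3 0 0'; python3 go.py 0.60,-0.25,0.26 0.62,0.05,0.26 0.558,0.292,0.26
```

```text
clock: 0.82
tcp_pos: [0.4151, -0.5283, 0.2571]
orientation: [2.476, -1.928, -0.016]
contact_force: [-0.2, -0.8, -0.1]
grip_width: 0.0857
t 0.8167 tcp [ 0.4151 -0.5283  0.2571] head -75.83 zaxis [-0.0102  0.0033 -0.9999] w 0.0857 F [-0.2 -0.8 -0.1] q [ 0.84  0.46 -0.04  1.52  0.02  1.17 -0.53]
0.60,-0.25,0.26 shift cm [-22.46 -24.74  -0.39]
0.62,0.05,0.26 shift cm [-28.6   -9.29   0.08]
0.558,0.292,0.26 shift cm [-24.98   0.09   0.14]
```

```bash
python3 -m pendant '-2.7 -3 0 0; -2.7 -3 0 0; -2.7 -3 0 0; -2.7 -3 0 0; -2.7 -3 0 0; -2.7 -3 0 0; -2.7 -3 0 0; -2.7 -3 0 0'; python3 go.py 0.62,0.05,0.26 0.558,0.292,0.26
```

```text
clock: 1.48
tcp_pos: [0.6006, -0.2527, 0.253]
orientation: [2.47, -1.932, -0.019]
contact_force: [0.4, -0.3, -0.5]
grip_width: 0.0855
t 1.4833 tcp [ 0.6006 -0.2527  0.253 ] head -76.05 zaxis [-0.0129  0.0027 -0.9999] w 0.0855 F [ 0.4 -0.3 -0.5] q [ 0.4   0.43 -0.13  1.57  0.06  1.15 -1.08]
0.62,0.05,0.26 shift cm [-28.92  -9.17  -0.64]
0.558,0.292,0.26 shift cm [-24.98   0.18   0.15]
```

```bash
python3 -m pendant '-3.6 -1.2 0 0; -3.6 -1.2 -0.1 0; -3.6 -1.2 -0.1 0; -3.6 -1.2 -0.1 0; -3.6 -1.2 -0.1 0; -3.6 -1.2 -0.1 0; -3.6 -1.2 0 0; -3.6 -1.2 0 0'; python3 go.py 0.558,0.292,0.26
```

```text
clock: 2.15
tcp_pos: [0.6258, 0.0655, 0.2559]
orientation: [2.47, -1.93, -0.022]
contact_force: [1.7, 0.8, -0.0]
grip_width: 0.0853
t 2.15 tcp [0.6258 0.0655 0.2559] head -76.0 zaxis [-0.0152  0.0031 -0.9999] w 0.0853 F [ 1.7  0.8 -0. ] q [-0.02  0.4  -0.24  1.62  0.1   1.15 -1.61]
0.558,0.292,0.26 shift cm [-23.62   1.1   -0.24]
```

```bash
python3 -m pendant '-3 0.1 0 0; -3 0.1 0 0; -3 0.1 0 0; -3 0.1 0 0; -3 0.1 0 0; 0 0 0 6.3; 0 0 0 6.3; 0 0 0 6.3'; python3 go.py 0.558,0.292,0.23
```

```text
clock: 2.82
tcp_pos: [0.5767, 0.2323, 0.2547]
orientation: [2.129, -2.297, -0.032]
contact_force: [-0.1, 0.1, -0.8]
grip_width: 0.0854
t 2.8167 tcp [0.5767 0.2323 0.2547] head -94.35 zaxis [-0.0207  0.009  -0.9997] w 0.0854 F [-0.1  0.1 -0.8] q [-0.29  0.39 -0.24  1.64  0.08  1.14 -2.2 ]
0.558,0.292,0.23 shift cm [-5.8   2.26  2.56]
```

```bash
python3 -m pendant '-3 1.1 0.6 0.4; -2.8 1.1 0.6 0.3; 0 0 0.6 0; 0 0 0.6 0; 0 0 0 0'; python3 go.py 0.558,0.292,0.1
python3 - <<'E'
from bench import r
import cv2
cv2.imwrite("pics/w1.png",r.grab_frame("wrist")["color"][:,:,::-1])
E
```

```text
clock: 3.23
tcp_pos: [0.5579, 0.2939, 0.2293]
orientation: [2.105, -2.317, -0.031]
contact_force: [-0.0, -0.5, -0.6]
grip_width: 0.0852
t 3.2333 tcp [0.5579 0.2939 0.2293] head -95.5 zaxis [-0.0217  0.0073 -0.9997] w 0.0852 F [-0.  -0.5 -0.6] q [-0.38  0.43 -0.26  1.64  0.1   1.1  -2.33]
0.558,0.292,0.1 shift cm [ 0.25 -0.32 12.93]
```

View pics/w1.png

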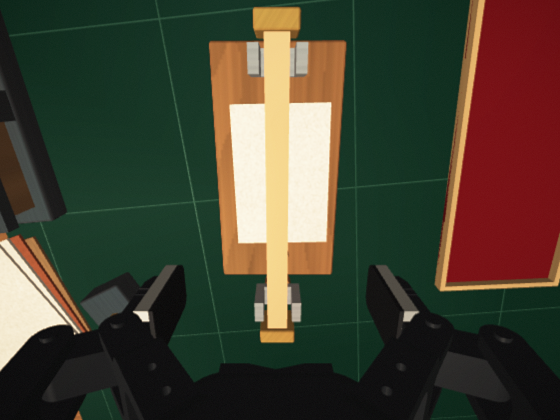

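The wrist view shows the bar upright at column ~277, midway between the fingers (185 and 370). I'll check the along-bar offset by projection.

Run:
```python
from bench import r
import numpy as np
from scipy.spatial.transform import Rotation as Ro
o=r.get_obs();M=Ro.from_rotvec(o["orientation"]).as_matrix();p=np.array(o["tcp_pos"])
f=r.grab_frame("wrist");H=np.array(f["hand_eye"])
def bk(u,v,z):
    d=M@(H[:3,:3]@np.array([(u-f["cx"])/f["fx"],(v-f["cy"])/f["fy"],1])); c=M@H[:3,3]+p
    return c+d*(z-c[2])/d[2]
# ends of bare top face
a=bk(277,31,.130);b=bk(277,328,.130)
# cap top outer edges z .134
c=bk(277,9,.134);e=bk(277,332,.134)
print(a,b,np.linalg.norm(a-b),(a+b)/2);print(c,e,np.linalg.norm(c-e),(c+e)/2)
```

```text
[0.68256368 0.28076374 0.13      ] [0.43767178 0.3041761  0.13      ] 0.24600849945529163 [0.56011773 0.29246992 0.13      ]
[0.6945297  0.27961598 0.134     ] [0.4365267 0.3042818 0.134    ] 0.259179384628726 [0.5655282  0.29194889 0.134     ]
```

```bash
python3 -m pendant '0.1 -0.1 1.6 0; 0.1 -0.1 1.6 0; 0 -0.1 1.6 0; 0 -0.1 1.6 0; 0 0 1.6 0; 0 0 1.6 0; 0 0 1.6 0; 0 0 0 0' 0 60; python3 go.py 0.559,0.292,0.099
```

```text
clock: 4.0
tcp_pos: [0.5698, 0.2816, 0.1195]
orientation: [2.091, -2.342, -0.018]
contact_force: [-0.3, 0.1, 0.1]
grip_width: 0.0855
t 4.0 tcp [0.5698 0.2816 0.1195] head -96.47 zaxis [-0.009   0.0077 -0.9999] w 0.0855 F [-0.3  0.1  0.1] q [-0.38  0.54 -0.23  1.73  0.14  0.88 -2.35]
0.559,0.292,0.099 shift cm [-0.9   1.17  2.06]
```

```bash
python3 -m pendant '-0.3 0.4 0.3 -0.4; -0.3 0.4 0.5 -0.4; -0.3 0.4 0.6 -0.4; 0 0 0.6 0; 0 0 0 0'; python3 go.py 0.559,0.292,0.099
```

```text
clock: 4.42
tcp_pos: [0.5607, 0.2915, 0.1017]
orientation: [-2.113, 2.321, 0.015]
contact_force: [0.2, 0.1, -0.2]
grip_width: 0.0849
t 4.4167 tcp [0.5607 0.2915 0.1017] head -95.36 zaxis [-0.0043  0.0092 -0.9999] w 0.0849 F [ 0.2  0.1 -0.2] q [-0.4   0.56 -0.23  1.76  0.15  0.84 -2.37]
0.559,0.292,0.099 shift cm [-0.03  0.17  0.27]
```

Aligned within 2 mm; closing the gripper.

```bash
python3 -m pendant '0 0.1 0.2 0; 0 0 0 0; 0 0 0 0; 0 0 0 0; 0 0 0 0; 0 0 0 0; 0 0 0 0; 0 0 0 0' 255 70; python3 -m pendant '0 0 0 0; 0 0 0 0; 0 0 0 0; 0 0 0 0'; python3 go.py 0.559,0.292,0.16
python3 - <<'E'
from bench import r
import cv2
cv2.imwrite("pics/w2.png",r.grab_frame("wrist")["color"][:,:,::-1])
E
```

```text
clock: 5.08
tcp_pos: [0.5604, 0.2925, 0.1011]
orientation: [-2.112, 2.318, 0.014]
contact_force: [-1.0, 0.0, -0.4]
grip_width: 0.0172
clock: 5.42
tcp_pos: [0.5603, 0.2925, 0.1011]
orientation: [-2.112, 2.318, 0.015]
contact_force: [0.3, -1.1, 0.5]
grip_width: 0.0168
t 5.4167 tcp [0.5603 0.2925 0.1011] head -95.34 zaxis [-0.0022  0.0106 -0.9999] w 0.0168 F [ 0.3 -1.1  0.5] q [-0.4   0.56 -0.24  1.76  0.15  0.84 -2.37]
0.559,0.292,0.16 shift cm [ 0.    0.15 -5.89]
```

View pics/w2.png

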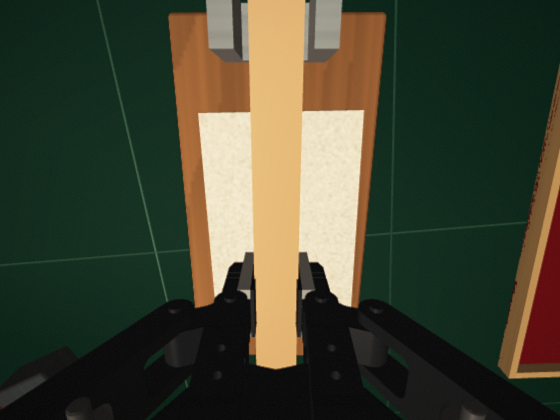

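The grip is on the bar at 17 mm width. Lifting slowly so I can correct any drift inside the forks.

```bash
python3 -m pendant '0 0 -0.5 0; 0 0 -0.5 0; 0 0 0 0'; python3 go.py 0.560,0.2925,0.12
```

```text
clock: 5.72
tcp_pos: [0.5595, 0.2916, 0.1108]
orientation: [-2.114, 2.32, 0.015]
contact_force: [0.4, 0.7, -2.7]
grip_width: 0.0167
t 5.7167 tcp [0.5595 0.2916 0.1108] head -95.33 zaxis [-0.0045  0.009  -0.9999] w 0.0167 F [ 0.4  0.7 -2.7] q [-0.4   0.55 -0.24  1.75  0.15  0.86 -2.36]
0.560,0.2925,0.12 shift cm [-0.1  -0.04 -0.92]
```

```bash
python3 -m pendant '-0.1 0 -0.6 0; 0 0 -0.6 0; 0 0 -0.6 0; 0 0 0 0'; python3 go.py 0.560,0.2925,0.16
```

```text
clock: 6.05
tcp_pos: [0.5595, 0.2922, 0.1306]
orientation: [-2.114, 2.321, 0.015]
contact_force: [-0.8, 1.2, -1.6]
grip_width: 0.0172
t 6.05 tcp [0.5595 0.2922 0.1306] head -95.35 zaxis [-0.005   0.0085 -1.    ] w 0.0172 F [-0.8  1.2 -1.6] q [-0.4   0.52 -0.24  1.74  0.14  0.89 -2.36]
0.560,0.2925,0.16 shift cm [-0.06 -0.03 -2.94]
```

```bash
python3 -m pendant '0 0 -0.9 0; 0 0 -0.9 0; 0 0 -0.9 0; 0 0 -0.9 0; 0 0 -0.9 0; 0 0 -0.5 0; 0 0 0 0; 0 0 0 0'; python3 go.py 0.564,0.0136,0.18
python3 - <<'E'
from bench import r
import cv2
cv2.imwrite("pics/s3.png",r.grab_frame("scene")["color"][:,:,::-1])
E
```

```text
clock: 6.72
tcp_pos: [0.5603, 0.292, 0.1882]
orientation: [-2.112, 2.319, 0.014]
contact_force: [0.3, 0.4, -2.2]
grip_width: 0.0171
t 6.7167 tcp [0.5603 0.292  0.1882] head -95.35 zaxis [-0.0022  0.01   -0.9999] w 0.0171 F [ 0.3  0.4 -2.2] q [-0.39  0.46 -0.25  1.69  0.12  1.   -2.34]
0.564,0.0136,0.18 shift cm [27.69 -2.97  0.54]
```

View pics/s3.png

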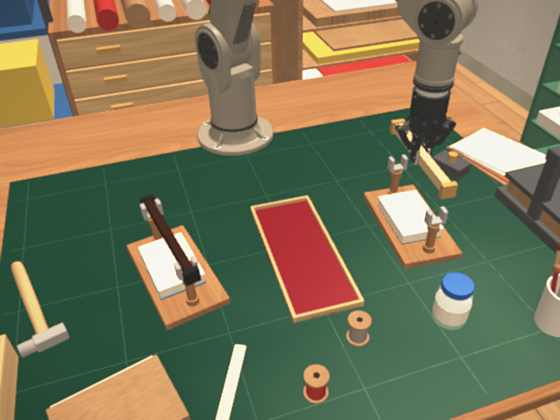

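The bar is up and level, clear of both forks. Carrying it to the tray.

```bash
python3 -m pendant '1.2 -0.1 0 -0.6; 2.4 -0.3 0 -0.6; 3 -0.3 0 -0.6; 3 -0.3 0 -0.6; 3 -0.3 0 -0.6; 3 -0.3 0 0; 3 -0.3 0 0; 2 -0.2 0 0'; python3 go.py 0.5646,0.0126,0.18
```

```text
clock: 7.43
tcp_pos: [0.5664, 0.0858, 0.1808]
orientation: [-2.193, 2.245, 0.026]
contact_force: [0.2, -0.5, -3.0]
grip_width: 0.017
t 7.4333 tcp [0.5664 0.0858 0.1808] head -91.35 zaxis [-0.0096  0.0135 -0.9999] w 0.017 F [ 0.2 -0.5 -3. ] q [-0.07  0.38 -0.22  1.84  0.08  0.94 -1.92]
0.5646,0.0126,0.18 shift cm [ 7.32  0.01 -0.02]
```

```bash
python3 -m pendant '1.8 0 0 0; 1.8 0 0 0; 1.8 0 0 0.4; 1.2 0 0 0.4; 0.6 0 0 0; 0 0 0 0; 0 0 0 0'; python3 go.py 0.5646,0.0126,0.06
```

```text
clock: 8.02
tcp_pos: [0.5621, 0.0026, 0.1764]
orientation: [2.165, -2.271, -0.029]
contact_force: [-0.1, -0.1, -3.4]
grip_width: 0.0172
t 8.0167 tcp [0.5621 0.0026 0.1764] head -92.75 zaxis [-0.0157  0.0104 -0.9998] w 0.0172 F [-0.1 -0.1 -3.4] q [ 0.05  0.37 -0.19  1.86  0.07  0.93 -1.8 ]
0.5646,0.0126,0.06 shift cm [-0.89 -0.39 11.64]
```

```bash
python3 -m pendant '-0.3 -0.1 1.4 0; -0.3 -0.1 1.4 0; -0.3 0 1.4 0; 0 0 1.4 0; 0 0 1.4 0; 0 0 1.4 0; 0 0 1.4 0; 0 0 0 0'; python3 go.py 0.5646,0.0126,0.008
```

```text
clock: 8.68
tcp_pos: [0.5659, 0.0281, 0.0763]
orientation: [-2.183, 2.252, 0.031]
contact_force: [-0.4, -0.3, -3.6]
grip_width: 0.017
t 8.6833 tcp [0.5659 0.0281 0.0763] head -91.79 zaxis [-0.01    0.0181 -0.9998] w 0.017 F [-0.4 -0.3 -3.6] q [-0.    0.51 -0.19  1.93  0.11  0.73 -1.85]
0.5646,0.0126,0.008 shift cm [1.67 0.01 6.8 ]
```

```bash
python3 -m pendant '0.4 0 0.9 0; 0.4 0 0.9 0; 0.4 0 0.9 0; 0.3 0 0.9 0; 0.2 0 0.8 0; 0 0 0 0; 0 0 0 0'; python3 go.py 0.5646,0.0126,0.008
python3 - <<'E'
from bench import r
import cv2
cv2.imwrite("pics/s4.png",r.grab_frame("scene")["color"][:,:,::-1][120:340,200:440].repeat(2,0).repeat(2,1))
E
```

```text
clock: 9.27
tcp_pos: [0.5667, 0.0135, 0.0293]
orientation: [-2.185, 2.245, 0.03]
contact_force: [0.6, -0.6, -1.6]
grip_width: 0.0167
t 9.2667 tcp [0.5667 0.0135 0.0293] head -91.58 zaxis [-0.0072  0.0199 -0.9998] w 0.0167 F [ 0.6 -0.6 -1.6] q [ 0.02  0.58 -0.18  1.95  0.13  0.63 -1.84]
0.5646,0.0126,0.008 shift cm [0.14 0.19 2.13]
```

View pics/s4.png

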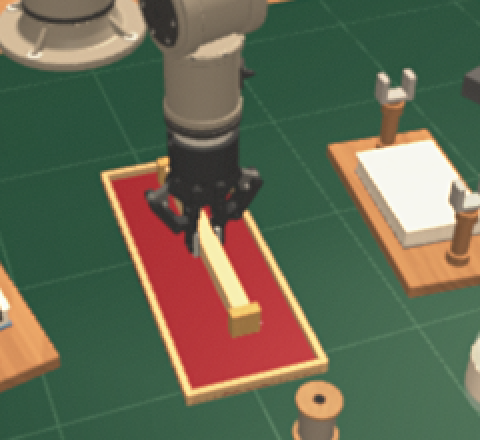

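The bar hangs level and centred over the tray, about 24 mm above rest. Lowering it gently.

```bash
python3 -m pendant '0.1 0 0.4 0; 0.1 0.1 0.4 0; 0.1 0 0.4 0; 0 0 0.4 0; 0 0 0 0'; python3 go.py 0.5646,0.0126,0.006
```

```text
clock: 9.73
tcp_pos: [0.5665, 0.0108, 0.0132]
orientation: [-2.183, 2.244, 0.027]
contact_force: [-0.0, -0.3, -3.4]
grip_width: 0.017
t 9.7333 tcp [0.5665 0.0108 0.0132] head -91.58 zaxis [-0.0044  0.0201 -0.9998] w 0.017 F [-0.  -0.3 -3.4] q [ 0.02  0.6  -0.17  1.95  0.14  0.6  -1.84]
0.5646,0.0126,0.006 shift cm [-0.16  0.19  0.73]
```

```bash
python3 -m pendant '0 0 0.2 0; 0 0 0.2 0; 0 0 0.2 0; 0 0 0 0'; python3 go.py 0.5646,0.0126,0.006
```

```text
clock: 10.07
tcp_pos: [0.5668, 0.0111, 0.0068]
orientation: [-2.183, 2.243, 0.027]
contact_force: [-0.1, 0.0, -3.2]
grip_width: 0.0169
t 10.0667 tcp [0.5668 0.0111 0.0068] head -91.56 zaxis [-0.0039  0.0202 -0.9998] w 0.0169 F [-0.1  0.  -3.2] q [ 0.01  0.61 -0.17  1.95  0.14  0.59 -1.84]
0.5646,0.0126,0.006 shift cm [-0.14  0.23  0.08]
```

```bash
python3 -m pendant '0 0 0.1 0; 0 0 0.1 0; 0 0 0 0'; python3 go.py 0.5646,0.0126,0.006
```

```text
clock: 10.32
tcp_pos: [0.5671, 0.0112, 0.0071]
orientation: [-2.183, 2.244, 0.026]
contact_force: [0.2, -0.1, -2.5]
grip_width: 0.0171
t 10.3167 tcp [0.5671 0.0112 0.0071] head -91.58 zaxis [-0.0039  0.0196 -0.9998] w 0.0171 F [ 0.2 -0.1 -2.5] q [ 0.01  0.61 -0.17  1.95  0.14  0.59 -1.84]
0.5646,0.0126,0.006 shift cm [-0.14  0.25  0.12]
```

```bash
python3 -m pendant '0 0 0.2 0; 0 0 0 0; 0 0 0 0'; python3 go.py
```

```text
clock: 10.57
tcp_pos: [0.568, 0.0113, 0.0072]
orientation: [-2.182, 2.243, 0.024]
contact_force: [0.4, -0.5, -3.2]
grip_width: 0.0171
t 10.5667 tcp [0.568  0.0113 0.0072] head -91.58 zaxis [-0.0018  0.0194 -0.9998] w 0.0171 F [ 0.4 -0.5 -3.2] q [ 0.01  0.61 -0.17  1.95  0.14  0.59 -1.84]
```

The bar is at most 2 mm off the floor and small steps no longer lower it. Releasing here.

```bash
python3 -m pendant '0 0 0 0; 0 0 0 0; 0 0 0 0; 0 0 0 0; 0 0 0 0; 0 0 0 0; 0 0 0 0; 0 0 0 0' 0; python3 go.py
```

```text
clock: 11.23
tcp_pos: [0.5694, 0.0116, 0.0071]
orientation: [-2.181, 2.242, 0.022]
contact_force: [-0.5, -0.8, 0.6]
grip_width: 0.0854
t 11.2333 tcp [0.5694 0.0116 0.0071] head -91.58 zaxis [ 4.000e-04  1.990e-02 -9.998e-01] w 0.0854 F [-0.5 -0.8  0.6] q [ 0.01  0.61 -0.17  1.95  0.14  0.58 -1.84]
```

```bash
python3 -m pendant '0 0 -1 0; 0 0 -1.5 0; 0 0 -1.5 0; 0 0 -2 0; 0 0 -2.5 0; 0 0 -3 0; 0 0 -3 0; 0 0 -3 0'; python3 -m pendant '0 0 -1.5 0; 0 0 0 0; 0 0 0 0';python3 go.py;  python3 - <<'E'
from bench import r
import cv2
for n in("top","scene"):
    cv2.imwrite(f"pics/{n}5.png",r.grab_frame(n)["color"][:,:,::-1])
E
```

```text
clock: 11.9
tcp_pos: [0.5639, 0.0079, 0.1865]
orientation: [-2.189, 2.248, 0.037]
contact_force: [1.0, 0.5, -0.2]
grip_width: 0.0855
clock: 12.15
tcp_pos: [0.5678, 0.0077, 0.212]
orientation: [-2.181, 2.24, 0.022]
contact_force: [0.5, -0.2, -0.4]
grip_width: 0.0852
t 12.15 tcp [0.5678 0.0077 0.212 ] head -91.53 zaxis [ 7.000e-04  2.000e-02 -9.998e-01] w 0.0852 F [ 0.5 -0.2 -0.4] q [ 0.06  0.33 -0.21  1.83  0.06  0.99 -1.77]
```

View pics/scene5.png

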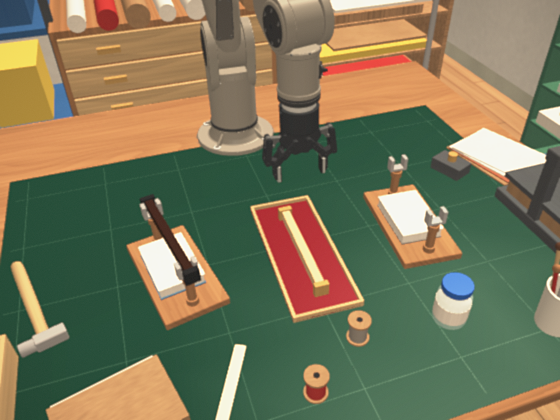

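View pics/top5.png

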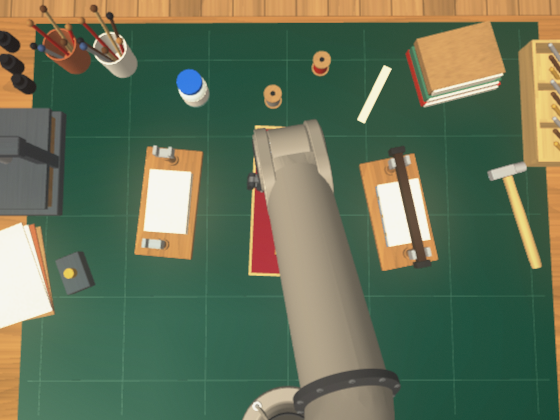

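The scene view shows the bar lying in the tray, caps at about (286,210) and (321,287). The dark bar looks unmoved. I'll check the numbers.

Run:
```python
import pickle,numpy as np,cv2
from h import *
from bench import r
d=pickle.load(open("f0.pkl","rb"));f=d["scene"]
a=back(f,286.5,211,.034);b=back(f,319,281,.034)
x=np.radians(-2.1);m=(a+b)/2-np.array([.5646,.0126,.034])
print(np.linalg.norm(a-b),(a+b)/2,"heading",np.degrees(np.arctan2(b[1]-a[1],b[0]-a[0])),"in tray",m[0]*np.cos(x)+m[1]*np.sin(x),-m[0]*np.sin(x)+m[1]*np.cos(x))
g=r.grab_frame("top")["color"]
print("dark diff",cv2.absdiff(g,d["top"]["color"])[140:275,385:440].max())
```

```text
0.24176615334843857 [0.56907677 0.01255305 0.034     ] heading -2.3814311657885545 in tray 0.004475485701980968 0.00011712272944702854
dark diff 4
```

```bash
python3 -c "
from bench import r
print(r.hand_in())"
```

```text
the job is handed in; nothing more can be done
None
```

The pale bar is now lying lengthwise in the red-lined tray and released, and the job is handed in; no verdict was given. I gripped the bar at its middle and lifted it straight up, level, about 87 mm out of both forks. I then carried it over and lowered it, still gripped, to within about 2 mm of the tray floor before letting go at about 11 s of the 45 s.

**Last checks:**
- **Bar position:** in the scene camera the bar is about 4 mm from the tray's centre along its length and 0 mm across. It is within about 1° of the tray's length. The bare length came out at 242 mm against the true 246 mm, so these figures are good to a few mm.
- **Dark bar:** the top view around it is unchanged from the start.
- **Gripper:** it is open and about 0.2 m above the table, touching nothing.

**What didn't go to plan:**
- **Drift:** the arm drifted 10–15 mm sideways on the faster descents. I corrected this before gripping and before setting down.
- **Set-down:** the last small downward steps did not move the arm any lower and no floor contact showed in the force, so the bar probably dropped the last 1–2 mm.
- **Top view:** the arm hid the tray in the final top picture, so the bar's position was measured from the scene camera alone.

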